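# Undo the left-hand wing nut of the big lap

### The job

Get the larger of the two flat laps on the jeweller's bench ready for a disc change: first slide its spindle-lock bolt fully home towards the spindle, then slacken its wing nut by at least a sixth of a turn and let go. The nut has a left-hand thread, so it loosens clockwise seen from above; if it feels solid and springs back you are tightening it, so do not force it that way. Leave the lock bolt home, and leave the smaller lap's nut alone.

Things in the scene. Friction and masses are not known exactly. Their poses are not given: they have to be found in the camera images.
- lap_nut_wing (a point): Grip point on the steel wing nut of the larger lap (grey box 270 x 180 mm, dark disc 160 mm across, disc top at z 70 mm). On the nut's upright axis, z 102 mm. The nut: a collar 36 mm across, z 70 to 82, and on it one straight upright wing, a flat bar 42 mm long (this point's x axis), 12 mm thick (y axis), z 82 to 116 mm. Grip across the thickness from above, 20 to 40 N.
- lap_nut (a joint): Turn of the larger lap's nut in rad: 0 clamped tight (starts 0 to 0.05), growing as its wing is turned CLOCKWISE seen from above, which loosens it, up to a stop at 1.9. It takes about 0.1 N m all the way and stays where it is left; it does not rise. It cannot go below 0: counter-clockwise it turns the collar.
- lap_nut_collar (a joint): How far the larger lap's nut is forced tighter, in rad: 0 at rest, growing as wing and collar are twisted together counter-clockwise seen from above from tight. Firm and springy, 1.5 N m per rad, it springs back when let go; past 0.2 it is overtightened.
- lock_grip (a point): Grip point on the lock bolt's steel handle, an upright block sliding on the larger lap's deck (z 55 mm) outside the disc: 24 mm long along the slide (this point's x axis, level, towards the nut's axis), 14 mm thick (y axis), top at z 97 mm. The point is on its middle, z 85 mm, 132 mm from the nut's axis when out. Guide strips beside its foot, up to z 63 mm. Grip across its thickness.
- lock_bolt (a joint): Slide of the lock bolt in m: 0 fully out (starts 0 to 0.006), growing towards the spindle, fully home at its stop, 0.028. It takes about 2 N and stays where it is left.
- small_nut (a joint): Turn of the like wing nut on the smaller lap (grey box 165 x 125 mm, disc 100 mm across, no lock bolt), in rad, clockwise positive, starts at 0. To be left alone.
Not all that is in view belongs to the job. Leave any green look-alike of the part that bears small_nut alone.

How it is judged (in metres and radians):
On the way, in this order (a step that is already met when the one before it is completed fails the run):
1. the larger lap's lock bolt is slid home (to within 6 mm) while its nut is still tight (turned less than 0.2 rad) (value of joint lock_bolt above 0.022 m and value of joint lap_nut below 0.2 rad), for 0.2 s.
2. the larger lap's nut is turned clockwise past 0.9 rad with the bolt home (value of joint lap_nut above 0.9 rad and value of joint lock_bolt above 0.022 m), for 0.2 s.
At the end, for the whole second after the job is handed in: The larger lap's nut stands at least 0.9 rad (52 degrees) clockwise of tight and at rest, not forced tighter (collar under 0.2 rad), its lock bolt is within 6 mm of fully home, the smaller lap's nut has turned less than 0.2 rad, and the robot has let go (all of step 2 and velocity of joint lap_nut below 0.1 rad/s and value of joint each of small_nut, lap_nut_collar below 0.2 rad); the robot touches nothing.
It fails at once if the larger lap's nut is forced tighter (collar twisted past 0.2 rad counter-clockwise) (value of joint lap_nut_collar above 0.2 rad).
It fails at once if the smaller lap's nut is turned more than 0.2 rad (value of joint small_nut above 0.2 rad).
It also fails if it takes over 45 s, if anything falls off the work surface, if the arm or the gripper's body presses on something with over 40 N, if the wrist force passes 120 N, or if a joint passes its speed limit or range.

### The arm

A 7-joint arm with a two-finger parallel gripper is mounted at the origin on the work surface. World frame = base frame: x ahead of the robot, y to its left, z up, the work surface at z = 0. Lengths are in mm, angles in rad, forces in N, time in s.
With the tool pointing down it reaches from about 425 to 1025 mm from the base axis. Payload 9.4 kg.
Tool frame: the origin (TCP) lies between the finger pads; the fingertips stand env.tip_reach ahead of it and the grasp point (between the pads) lies 8 mm behind it (env.tip_reach is the distance from the TCP to the fingertips, in mm); z points along the fingers, y is the line along which they close (so a half turn about z gives the same grasp; the last joint's range is limited). The gripper opens to 93 mm and grips with 3 to 60 N. Pads are 15 mm wide; open, the fingers measure 128 mm over their backs; the gripper's body (75 mm by 188 mm) begins 65 mm behind the grasp point.
Start: joints at [1.248, 0.599, -0.003, 1.599, 0.002, 0.943, -0.08], TCP at [176.406, -703.21, 229.618] pointing down, gripper open.
Joint ranges: [-2.57, 2.57], [-0.35, 1.97], [-1.29, 1.29], [0.11, 2.56], [-1.05, 4.19], [0.11, 1.86], [-2.63, 2.63]. Speed limits (rad/s): [2.22, 2.22, 3.01, 3.01, 3.14, 3.14, 3.14].

### API

Orientations are given as a unit quaternion [w, x, y, z].
In Python, from workcell import telemetry, eyes, env gives the robot as it stands.
- The arm moves only by the tool send_rows, never from a script. Its argument "motion" is a list of rows, each a list of 3 entries, a list of its own where there are three numbers: the shift along the tool's x, y, z in mm, then the turn, a rotation vector about the tool's x, y, z in degrees, then the opening, from 0 (shut) to 1 (fully open). A call has 1 to 20 rows; each row is the pose to reach, as a shift and turn from the pose commanded when the call began, along the tool's axes at that moment; what a row does not reach only later rows make up. A row lasts 1/12 s, in which the tool goes at most 41.7 mm and 7.16 degrees, less where a joint would pass 70% of its speed; a pose out of reach is approached as far as the arm can. A call with a gripper value outside its range is refused whole. The fingers move at their own pace and stop on an object; the grip force is fixed at half the most. Time passes only in rows, so rows that repeat a pose let the fingers close. It gives the time, the measured TCP pose, the force, the opening and the grip force at its end, in the units of the state.
- telemetry.sense(): the state, without advancing time (a new reading comes with each control period).
- eyes.get_image(name): name is "side" or "top" or "wrist"; returns a dict with "pixels" (400x640x3 uint8, red, green, blue), "fov_y" (degrees; the focal length in pixels is half the picture's height over the tangent of half this angle, whatever the lens; pixels are square), "cx", "cy" (the principal point, pixels), "dist_coeffs" ([k1, k2, p1, p2, k3] as OpenCV has them; the pictures are not rectified), "R" (3x3) and "t" (3): a world point X has camera coordinates R X + t. Camera axes: x right, y down, z forward; pixel columns grow to the right and rows downward; lengths in mm; the calibration is good to about 2 mm. A picture is of the moment at which its call begins. There is no depth.
- env.sign_off(): hands the job in; it is judged then, once.
The state is a dict: "time": time; "q": joint angles; "dq": joint speeds; "effort": joint torques, N m; "tool_pos": TCP position; "tcp_rot": TCP orientation; "contact_force": force on the tool from outside, world axes, zero at the start; "ft_torque": the same for the moment, N m; "opening": finger opening in mm; "gripper_force": force on a finger pad.
Only numpy, scipy, OpenCV 4.12 (cv2) and the standard library are available. Lean on these libraries where they do the work, as an engineer would, in place of code of your own. Each camera call takes 0.05 s, during which the arm holds its last target. There are 200 camera calls.

## Working session

There is one attempt and no reset: what is moved stays moved. The work goes in short steps, Python scripts to look and compute and a tool call to move; the robot and the scene stay as the last step left them, time stands still between calls to the robot, and variables do not carry over. Pictures are saved under pics/ and viewed, at most 10 in all, crops included, and the job is handed in when it is done.

Besides the shell and the picture viewer there is one more tool, called after ">>>" as name(argument=value, ...), one argument or row to a line, values as JSON. send_rows: Moves the arm, as the interface text tells. Its arguments: {"type":"object","properties":{"motion":{"type":"array","items":{"type":"array"}}},"required":["motion"]}

```bash
ls; mkdir -p pics; cat > h.py <<'E'
import numpy as np,cv2
from workcell import telemetry,eyes,env
def K(im):
    h,w=im['pixels'].shape[:2]; f=h/2/np.tan(np.radians(im['fov_y'])/2)
    return np.array([[f,0,im['cx']],[0,f,im['cy']],[0,0,1]])
def toplane(im,uv,z):
    p=cv2.undistortPoints(np.array(uv,float).reshape(-1,1,2),K(im),np.array(im['dist_coeffs'],float))[:,0]
    R=np.array(im['R']);t=np.array(im['t']);c=-R.T@t
    d=np.c_[p,np.ones(len(p))]@R
    return c+d*((z-c[2])/d[:,2])[:,None]
def proj(im,X):
    return cv2.projectPoints(np.array(X,float).reshape(-1,1,3),cv2.Rodrigues(np.array(im['R'],float))[0],np.array(im['t'],float),K(im),np.array(im['dist_coeffs'],float))[0][:,0]
def save(im,n): cv2.imwrite('pics/'+n,im['pixels'][:,:,::-1])
E
python3 - <<'E'
from h import *
import pickle
for n in('top','side'):
    im=eyes.get_image(n);save(im,n+'1.png');pickle.dump(im,open(n+'.pkl','wb'));print(n,im['fov_y'],-np.array(im['R']).T@im['t'])
s=telemetry.sense();print(s,env.tip_reach)
E
```

```text
pics
top 53.6232147493593 [ 320.78043737    2.89770175 1023.77084374]
side 52.62130075250295 [ 64.61330857 766.01043012 578.81010461]
{'time': 0.1, 'q': array([ 1.24828998,  0.60006342, -0.00253541,  1.60004067,  0.00182202,
        0.94288341, -0.079808  ]), 'dq': array([ 0.00031228, -0.0008505 , -0.00150304, -0.00012874, -0.00041211,
       -0.00104598, -0.00156839]), 'effort': array([ 5.39727116e-03, -7.66554523e+01,  1.50202285e+00, -2.52941322e+01,
       -5.23151457e-02,  1.35576035e-02,  6.62156435e-05]), 'tool_pos': array([ 176.29773831, -702.81266735,  228.83649803]), 'tcp_rot': array([-6.77884268e-04,  9.92453181e-01,  1.22622178e-01, -1.60410007e-04]), 'contact_force': array([ 4.72893188e-01, -1.47504399e-01,  1.09345358e-04]), 'ft_torque': array([-0.00673853, -0.01214439, -0.00535708]), 'gripper_force': 0.0, 'opening': 93.10132367754704} 11.0
```

View pics/top1.png

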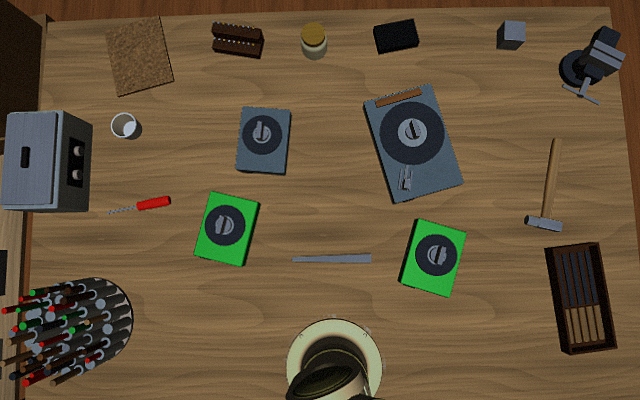

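View pics/side1.png

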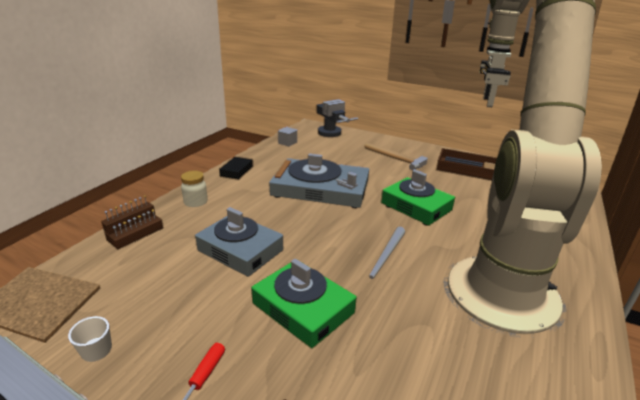

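Candidates in the top view are the grey box at (413,143) with disc (412,132) and a bolt handle at (404,180), the small grey box at (263,140), and the green ones at (227,229) and (433,257). The largest grey box is the only one with a lock bolt, so it is the target. I'll confirm it in an enlarged crop.

```bash
python3 - <<'E'
from h import *
import pickle
im=pickle.load(open('top.pkl','rb'));p=im['pixels']
c=p[80:206,355:470,::-1];cv2.imwrite('pics/crop1.png',cv2.resize(c,None,fx=4.7,fy=4.7,interpolation=cv2.INTER_CUBIC))
g=p.max(2)[80:206,355:470]
m=(g<62).astype('u1')
cs,_=cv2.findContours(m,cv2.RETR_EXTERNAL,cv2.CHAIN_APPROX_NONE)
k=max(cs,key=cv2.contourArea);h=cv2.convexHull(k).reshape(-1,2)+[355,80]
w=toplane(im,h,70);e=cv2.fitEllipse(w[:,:2].astype('f4'));print(e,[toplane(im,q,85)[0].round(1) for q in([404,180],[412,132])])
E
```

```text
((573.6438598632812, -204.8603057861328), (158.34121704101562, 160.05699157714844), 55.88179397583008) [array([ 453.6, -178. ,   85. ]), array([ 570.8, -202.8,   85. ])]
```

View pics/crop1.png

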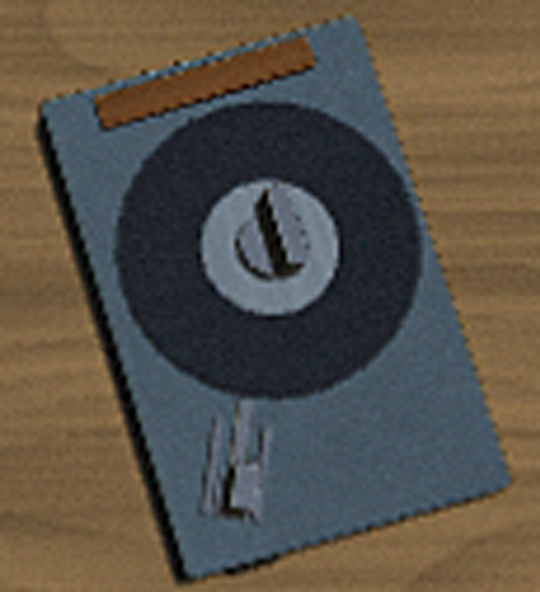

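The crop confirms it: a grey box with a 159 mm disc, the nut at about (573,-205), and the lock handle with guide strips at crop (245,490). Next I move above it for a close look.

>>> send_rows(
  motion=[
    [[429,-421,-60],[0,0,25],1],
    [[429,-421,-60],[0,0,25],1],
    [[429,-421,-60],[0,0,25],1],
    [[429,-421,-60],[0,0,25],1],
    [[429,-421,-60],[0,0,25],1],
    [[429,-421,-60],[0,0,25],1],
    [[429,-421,-60],[0,0,25],1],
    [[429,-421,-60],[0,0,25],1],
    [[429,-421,-60],[0,0,25],1],
    [[429,-421,-60],[0,0,25],1],
    [[429,-421,-60],[0,0,25],1],
    [[429,-421,-60],[0,0,25],1],
    [[429,-421,-60],[0,0,25],1],
    [[429,-421,-60],[0,0,25],1],
    [[429,-421,-60],[0,0,25],1],
    [[429,-421,-60],[0,0,25],1],
    [[429,-421,-60],[0,0,25],1],
    [[429,-421,-60],[0,0,25],1],
    [[429,-421,-60],[0,0,25],1],
    [[429,-421,-60],[0,0,25],1],
  ],
)

```text
time: 1.77
tool_pos: [489.2, -191.8, 289.4]
tcp_rot: [0.0, 0.995, -0.096, -0.0]
contact_force: [0.3, 0.7, 0.5]
opening: 93.1
gripper_force: 0.0
```

```bash
python3 - <<'E'
from h import *
import pickle
s=telemetry.sense();print(s['time'],s['tool_pos'],s['tcp_rot'])
im=eyes.get_image('wrist');save(im,'w1.png');pickle.dump(im,open('w1.pkl','wb'))
E
```

```text
1.7667 [ 489.21115011 -191.8499729   289.41521325] [ 1.42696020e-04  9.95344644e-01 -9.63790600e-02 -3.10322999e-04]
```

View pics/w1.png

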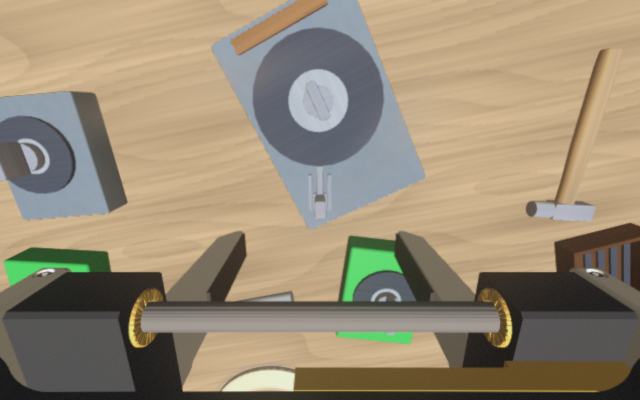

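The wrist view shows the larger lap's wing at (317,98), the disc centre at about (318,97) and the lock handle at (320,205). I'll enlarge and measure it.

```bash
python3 - <<'E'
from h import *
import pickle
im=pickle.load(open('w1.pkl','rb'));p=im['pixels']
c=p[60:230,270:370,::-1];a=cv2.resize(c[:75],None,fx=7,fy=7,interpolation=cv2.INTER_CUBIC);b=cv2.resize(c[95:],None,fx=7,fy=7,interpolation=cv2.INTER_CUBIC)
cv2.imwrite('pics/crop2.png',cv2.resize(np.hstack([a,b[:525]]),None,fx=.57,fy=1) if 0 else np.hstack([cv2.resize(c[:75,20:75],None,fx=7,fy=7,interpolation=2),cv2.resize(c[95:170,20:75],None,fx=7,fy=7,interpolation=2)]))
m=(p.max(2)<100).astype('u1');m[180:]=0
cs,_=cv2.findContours(m,cv2.RETR_EXTERNAL,cv2.CHAIN_APPROX_NONE)
for k in cs:
    x,y,w,h=cv2.boundingRect(k)
    if x<317<x+w and y<98<y+h and w>80:
        hh=cv2.convexHull(k).reshape(-1,2);print(x,y,w,h);print(cv2.fitEllipse(toplane(im,hh,70)[:,:2].astype('f4')))
E
```

```text
(no output)
```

View pics/crop2.png

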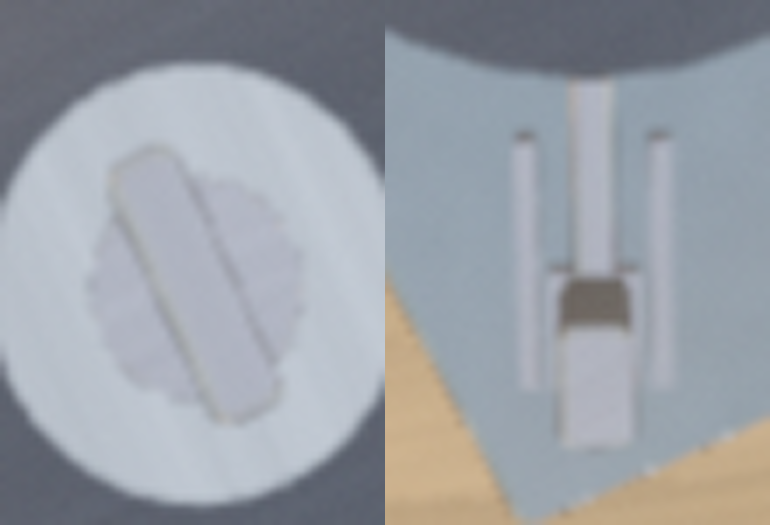

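```bash
python3 - <<'E'
from h import *
import pickle
im=pickle.load(open('w1.pkl','rb'))
W=toplane(im,[[290+140/7,60+162/7],[290+255/7,60+403/7]],116);H=toplane(im,[[290+212/7,155+328/7],[290+212/7,155+446/7]],97)
a=lambda v:np.degrees(np.arctan2(v[1],v[0]))
n=W.mean(0);h=H.mean(0);print('nut',n,a(W[0]-W[1]),np.linalg.norm(W[0]-W[1]));print('handle',h,a(H[0]-H[1]),np.linalg.norm(H[0]-H[1]))
print('slide',a(n-h),np.linalg.norm((n-h)[:2]))
s=telemetry.sense();from scipy.spatial.transform import Rotation as R
r=R.from_quat(s['tcp_rot'],scalar_first=True).as_matrix();print(a(r[:,0]),r.T@(np.array([h[0],h[1],85])-s['tool_pos']),r.T@(np.array([n[0],n[1],102])-s['tool_pos']))
E
```

```text
nut [ 574.10265601 -207.52636213  116.        ] 15.542071219830934 38.92223328702165
handle [ 444.945233   -184.47871212   97.        ] -11.03242958081937 22.58965026700499
slide -10.117717591890173 131.19769087286588
-11.043764518529235 [-44.86678459   1.35744129 204.50416901] [ 86.30659023  -0.75830589 187.44827727]
```

>>> send_rows(
  motion=[
    [[-22,1,30],[0,0,-0.5],1],
    [[-45,1.4,60],[0,0,-0.5],1],
    [[-45,1.4,100],[0,0,-0.5],1],
    [[-45,1.4,140],[0,0,-0.5],1],
    [[-45,1.4,175],[0,0,-0.5],1],
    [[-45,1.4,200],[0,0,-0.5],1],
    [[-45,1.4,210],[0,0,-0.5],1],
    [[-45,1.4,210],[0,0,-0.5],1],
    [[-45,1.4,210],[0,0,-0.5],1],
    [[-45,1.4,210],[0,0,-0.5],0],
    [[-45,1.4,210],[0,0,-0.5],0],
    [[-45,1.4,210],[0,0,-0.5],0],
    [[-45,1.4,210],[0,0,-0.5],0],
    [[-45,1.4,210],[0,0,-0.5],0],
    [[-45,1.4,210],[0,0,-0.5],0],
    [[-45,1.4,210],[0,0,-0.5],0],
    [[-45,1.4,210],[0,0,-0.5],0],
    [[-45,1.4,210],[0,0,-0.5],0],
  ],
)

```text
time: 3.32
tool_pos: [445.6, -183.3, 79.6]
tcp_rot: [-0.0, 0.996, -0.091, -0.0]
contact_force: [0.4, -0.4, -0.1]
opening: 37.6
gripper_force: 0.0
```

>>> send_rows(
  motion=[
    [[0,0,0],[0,0,0],0],
    [[0,0,0],[0,0,0],0],
    [[0,0,0],[0,0,0],0],
    [[0,0,0],[0,0,0],0],
    [[0,0,0],[0,0,0],0],
    [[0,0,0],[0,0,0],0],
    [[0,0,0],[0,0,0],0],
    [[0,0,0],[0,0,0],0],
  ],
)

```text
time: 3.98
tool_pos: [445.6, -183.1, 79.6]
tcp_rot: [-0.0, 0.996, -0.091, -0.0]
contact_force: [-0.1, 1.9, -0.2]
opening: 14.1
gripper_force: 30.0
```

Gripped at 14.1 mm, which matches the handle's thickness. Now I slide it home.

>>> send_rows(
  motion=[
    [[4,0,0],[0,0,0],0],
    [[8,0,0],[0,0,0],0],
    [[12,0,0],[0,0,0],0],
    [[16,0,0],[0,0,0],0],
    [[20,0,0],[0,0,0],0],
    [[22,0,0],[0,0,0],0],
    [[24,0,0],[0,0,0],0],
    [[26,0,0],[0,0,0],0],
    [[26,0,0],[0,0,0],0],
    [[26,0,0],[0,0,0],0],
  ],
)

```text
time: 4.82
tool_pos: [471.8, -187.8, 79.6]
tcp_rot: [-0.0, 0.996, -0.091, 0.0]
contact_force: [1.3, 5.1, -0.2]
opening: 13.8
gripper_force: 30.0
```

>>> send_rows(
  motion=[
    [[1,0,0],[0,0,0],0],
    [[2,0,0],[0,0,0],0],
    [[3,0,0],[0,0,0],0],
    [[3,0,0],[0,0,0],0],
    [[3,0,0],[0,0,0],0],
  ],
)

```text
time: 5.23
tool_pos: [472.8, -188.0, 79.5]
tcp_rot: [-0.0, 0.996, -0.091, -0.001]
contact_force: [-3.7, 5.2, 4.9]
opening: 13.7
gripper_force: 30.0
```

>>> send_rows(
  motion=[
    [[2,0,0],[0,0,0],1],
    [[2,0,0],[0,0,0],1],
    [[2,0,0],[0,0,0],1],
    [[2,0,0],[0,0,0],1],
    [[2,0,0],[0,0,0],1],
    [[2,0,0],[0,0,0],1],
    [[2,0,0],[0,0,0],1],
    [[2,0,-20],[0,0,0],1],
    [[2,0,-55],[0,0,0],1],
    [[2,0,-95],[0,0,0],1],
    [[10,0,-130],[0,0,0],1],
    [[20,0,-150],[0,0,0],1],
    [[20,0,-150],[0,0,0],1],
    [[20,0,-150],[0,0,0],1],
    [[20,0,-150],[0,0,0],1],
  ],
)

```text
time: 6.48
tool_pos: [492.9, -192.0, 228.8]
tcp_rot: [-0.0, 0.996, -0.091, -0.001]
contact_force: [-0.6, 0.2, -0.4]
opening: 92.8
gripper_force: 0.0
```

```bash
python3 - <<'E'
from h import *
import pickle
s=telemetry.sense();print(s['time'],s['tool_pos'],s['opening'])
im=eyes.get_image('wrist');pickle.dump(im,open('w2.pkl','wb'))
a,b=proj(im,[[574,-207.5,116],[472,-188.5,97]]);print(a,b)
ox=int(a[0])-50;y0=int(a[1])-55
print(ox,y0);cv2.imwrite('pics/w2.png',cv2.resize(im['pixels'][max(0,y0):int(b[1])+40,ox:ox+110,::-1],None,fx=3,fy=3,interpolation=2))
E
```

```text
6.4833 [ 492.93178093 -191.98188814  228.80657879] 92.77289160399638
[319.90136089 104.23608684] [319.64923369 208.95828979]
269 49
```

View pics/w2.png

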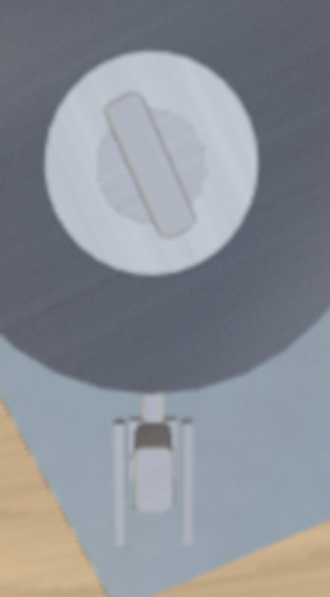

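The bolt handle is home: crop (154,479) matches the predicted position. The wing runs from crop (126,100) to (176,230). I'll work out the approach for it.

```bash
python3 - <<'E'
from h import *
import pickle
im=pickle.load(open('w2.pkl','rb'))
o=np.array([269,49]);W=toplane(im,[o+np.array(q)/3 for q in([124,99],[177,231])],116);h=toplane(im,[o+np.array([154,479])/3],97)[0]
a=lambda v:np.degrees(np.arctan2(v[1],v[0]))
n=W.mean(0);print(n,a(W[0]-W[1]),np.linalg.norm(W[0]-W[1]),h,np.linalg.norm((n-h)[:2]))
s=telemetry.sense();from scipy.spatial.transform import Rotation as R
r=R.from_quat(s['tcp_rot'],scalar_first=True).as_matrix();print(a(r[:,0]),r.T@(np.array([n[0],n[1],102])-s['tool_pos']),s['q'])
E
```

```text
[ 573.88839434 -206.99769376  116.        ] 12.39649240612483 39.6252116206669 [ 472.18797185 -189.25680525   97.        ] 103.23621002041713
-10.411392955024066 [ 82.88046709   0.20580529 126.19000034] [ 0.25137897  0.36778117  0.01692557  2.04780061 -0.00904698  0.72847471
 -1.47857135]
```

>>> send_rows(
  motion=[
    [[40,0,0],[0,0,-7],1],
    [[80,0,0],[0,0,-14],1],
    [[83,0.2,10],[0,0,-20],1],
    [[83,0.2,30],[0,0,-23.5],1],
    [[83,0.2,60],[0,0,-23.5],1],
    [[83,0.2,95],[0,0,-23.5],1],
    [[83,0.2,120],[0,0,-23.5],1],
    [[83,0.2,131],[0,0,-23.5],1],
    [[83,0.2,131],[0,0,-23.5],1],
    [[83,0.2,131],[0,0,-23.5],1],
    [[83,0.2,131],[0,0,-23.5],0],
    [[83,0.2,131],[0,0,-23.5],0],
    [[83,0.2,131],[0,0,-23.5],0],
    [[83,0.2,131],[0,0,-23.5],0],
    [[83,0.2,131],[0,0,-23.5],0],
    [[83,0.2,131],[0,0,-23.5],0],
    [[83,0.2,131],[0,0,-23.5],0],
    [[83,0.2,131],[0,0,-23.5],0],
    [[83,0.2,131],[0,0,-23.5],0],
  ],
)

```text
time: 8.12
tool_pos: [575.4, -207.4, 98.6]
tcp_rot: [-0.0, 0.993, 0.114, -0.0]
contact_force: [0.3, -0.3, 0.2]
opening: 37.8
gripper_force: 0.0
```

>>> send_rows(
  motion=[
    [[0,0,0],[0,0,0],0],
    [[0,0,0],[0,0,0],0],
    [[0,0,0],[0,0,0],0],
    [[0,0,0],[0,0,0],0],
    [[0,0,0],[0,0,0],0],
    [[0,0,0],[0,0,0],0],
    [[0,0,0],[0,0,0],0],
    [[0,0,0],[0,0,0],0],
  ],
)

```text
time: 8.78
tool_pos: [575.2, -206.5, 98.5]
tcp_rot: [-0.0, 0.993, 0.114, -0.0]
contact_force: [-2.3, 5.5, 2.2]
opening: 12.0
gripper_force: 29.9
```

```bash
python3 -c "
from h import *
s=telemetry.sense();print(s['ft_torque'],s['contact_force'],s['q'])"
```

```text
[1.23957779 0.37358275 0.09008034] [-2.30212457  5.45885295  2.22678327] [ 0.30299083  0.63092089 -0.07579352  1.9675901   0.08464023  0.54696865
 -1.17239239]
```

>>> send_rows(
  motion=[
    [[0,0,0],[0,0,4],0],
    [[0,0,0],[0,0,8],0],
    [[0,0,0],[0,0,12],0],
    [[0,0,0],[0,0,16],0],
    [[0,0,0],[0,0,20],0],
  ],
)

```text
time: 9.2
tool_pos: [575.1, -206.4, 98.6]
tcp_rot: [-0.001, 0.998, -0.062, -0.0]
contact_force: [-1.6, 5.6, 2.5]
opening: 12.0
gripper_force: 29.9
```

```bash
python3 -c "
from h import *
s=telemetry.sense();print(s['ft_torque'],s['contact_force'],s['q'])"
```

```text
[1.35098885 0.36093131 0.15164368] [-1.56925678  5.55917265  2.47950675] [ 0.23728079  0.63068573  0.0221936   1.97202445 -0.02714147  0.54023725
 -1.41563662]
```

Low torque, so it is turning freely. I'll continue to about 68° in total.

>>> send_rows(
  motion=[
    [[0,0,0],[0,0,5],0],
    [[0,0,0],[0,0,10],0],
    [[0,0,0],[0,0,15],0],
    [[0,0,0],[0,0,20],0],
    [[0,0,0],[0,0,25],0],
    [[0,0,0],[0,0,30],0],
    [[0,0,0],[0,0,35],0],
    [[0,0,0],[0,0,40],0],
    [[0,0,0],[0,0,44],0],
    [[0,0,0],[0,0,48],0],
    [[0,0,0],[0,0,48],0],
    [[0,0,0],[0,0,48],0],
    [[0,0,0],[0,0,48],0],
    [[0,0,0],[0,0,48],0],
  ],
)

```text
time: 10.37
tool_pos: [575.3, -206.0, 98.5]
tcp_rot: [-0.001, 0.888, -0.461, -0.001]
contact_force: [-0.8, 5.8, 2.4]
opening: 11.8
gripper_force: 29.9
```

>>> send_rows(
  motion=[
    [[0,0,0],[0,0,0],1],
    [[0,0,0],[0,0,0],1],
    [[0,0,0],[0,0,0],1],
    [[0,0,0],[0,0,0],1],
    [[0,0,0],[0,0,0],1],
    [[0,0,0],[0,0,0],1],
    [[0,0,0],[0,0,0],1],
    [[0,0,0],[0,0,0],1],
    [[0,0,-15],[0,0,0],1],
    [[0,0,-50],[0,0,0],1],
    [[0,0,-90],[0,0,0],1],
    [[0,0,-130],[0,0,0],1],
    [[0,0,-130],[0,0,0],1],
    [[0,0,-130],[0,0,0],1],
  ],
)

```text
time: 11.53
tool_pos: [576.5, -207.8, 231.0]
tcp_rot: [-0.001, 0.887, -0.461, 0.002]
contact_force: [-1.1, -0.3, -0.6]
opening: 92.4
gripper_force: 0.0
```

```bash
python3 - <<'E'
from h import *
im=eyes.get_image('wrist');save(im,'w3.png')
print(telemetry.sense()['contact_force'],proj(im,[[574,-207,116],[472,-189,97],[472+25,-189-4.4,97]]))
E
```

```text
[-0.25750562 -0.2684026  -0.16006918] [[320.79108529 197.50237573]
 [387.19929485 256.08677684]
 [371.73141439 241.17503866]]
```

View pics/w3.png

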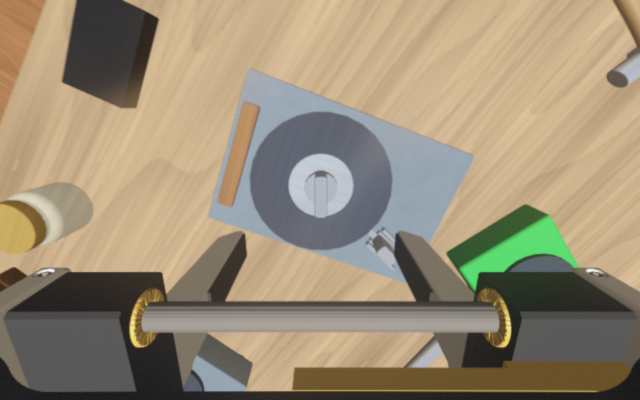

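The wing at (321,193) now lines up with the tool's x axis, so it has turned about 68°. The handle at (385,252) is still home and the gripper is clear.

```bash
python3 -c "
from h import *
print(env.sign_off())"
```

```text
the job is handed in; nothing more can be done
None
```

The job is handed in: the larger lap's lock bolt is home, its wing nut is about 68° (1.19 rad) clockwise of tight and released, and the smaller lap was not touched; the sign-off gave no verdict.

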